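Rotate three items round the microscopy bench

ROBOT

A 7-joint arm with a two-finger parallel gripper is mounted at the origin on the work surface. World frame = base frame: x ahead of the robot, y to its left, z up, the work surface at z = 0. Lengths are in m, angles in rad, forces in N, time in s.
With the tool pointing down it reaches from about 0.35 to 0.9 m from the base axis. Payload 8.1 kg.
Tool frame: the origin (TCP) lies at the very end of the fingers, on their centre line; the grasp point (between the pads) lies 19 mm behind it; z points along the fingers, x is the direction in which the jaws open and shut, and the axes are right-handed (so a half turn about z gives the same grasp; the last joint's range is limited). The gripper opens to 92 mm and grips with 3 to 60 N. Pads are 19 mm wide; open, the fingers measure 130 mm over their backs; the gripper's body (75 mm by 190 mm) begins 47 mm behind the grasp point.
Start: joints at [-1.246, 0.434, 0.025, 1.573, -0.012, 1.134, -0.075], TCP at [0.259, 0.569, 0.227] pointing down, gripper open.
Joint ranges: [-2.62, 2.62], [-0.44, 2.09], [-1.27, 1.32], [0.08, 2.57], [-1.32, 4.46], [0.12, 2], [-2.74, 2.74]. Speed limits (rad/s): [2.22, 2.22, 3.01, 3.01, 3.14, 3.14, 3.14].

INTERFACE

Orientations are given as a 3x3 rotation matrix whose columns are the frame's x, y, z axes.
In Python, from bench import ctrl gives the robot as it stands. The module is installed in compiled form; this text tells all that it offers.
- The arm moves only by the shell command python3 -m creep 'ROWS' [FORCE]. ROWS is JSON, a list of rows, each a list of 7 numbers: the gripper's target within -1 to 1 (shut at 1, half-way at 0, fully open at -1), then the shift along the tool's x, y, z in units of 30 mm (1.0 is 30 mm), then the turn, a rotation vector about the tool's x, y, z in units of 6 degrees (1.0 is 6 degrees). In form: [[fingers, tx, ty, tz, wx, wy, wz], ...]. A call has 1 to 20 rows; each row shifts and turns the commanded pose from where the row before left it, along the tool's axes as they then stand; what a row does not reach is not made up. A row lasts 1/12 s, in which the tool goes at most 41.7 mm and 7.16 degrees, less where a joint would pass 70% of its speed; a pose out of reach is approached as far as the arm can. A call is refused whole if a number of a shift passes 1 or a number of a turn 1, either way. A call with a gripper value outside its range is refused whole. The fingers move at their own pace and stop on an object; FORCE is the grip in N (left out, the last holds). Time passes only in rows, so rows that do not move let the fingers close. It gives the time, the measured TCP pose, the force and the opening at its end, in the units of the state.
- ctrl.sense(): the state, without advancing time (a new reading comes with each control period).
- ctrl.read_camera(name): name is "side" or "top"; returns a dict with "pixels" (384x512x3 uint8, red, green, blue), "mtx" (3x3 intrinsics, pixels), "dist_coeffs" ([k1, k2, p1, p2, k3] as OpenCV has them; the pictures are not rectified), "pose" (4x4, takes a point from camera to world coordinates). Camera axes: x right, y down, z forward; pixel columns grow to the right and rows downward; lengths in m; the calibration is good to about 2 mm. A picture is of the moment at which its call begins. There is no depth.
- ctrl.finish_job(): hands the job in, once; it reports no verdict.
The state is a dict: "t": time; "q": joint angles; "joint_vel": joint speeds; "joint_torque": joint torques, N m; "eef_pos": TCP position; "orientation": TCP orientation; "force": force on the tool from outside, world axes, zero at the start; "torque": the same for the moment, N m; "width": opening from 0.0 (shut) to 1.0 (fully open).
Only numpy, scipy, OpenCV 4.12 (cv2) and the standard library are available. Lean on these libraries where they do the work, as an engineer would, in place of code of your own. Each camera call takes 0.05 s, during which the arm holds its last target. There are 200 camera calls.

TASK

At the microscopy bench three items stand on the wrong equipment: move the leaf dish, which has been weighed, from the balance to the light base for viewing; the amber bottle from the light base to the stirrer; and the steel check weight, which should not stand over a magnet, from the stirrer to the balance pan. Each platform takes one item at a time, so use the empty steel tray to park one meanwhile; end with every item standing upright in the middle of its platform and let go. Set things down without dropping or tipping them, and leave the slide box and the forceps where they are.

Things in the scene. Friction and masses are not known exactly. Their poses are not given: they have to be found in the camera images.
- dish: Closed round clear plastic Petri dish, 55 mm diameter, 15 mm high, about 35 g, with a flat dark green feathered leaf inside under the lid. Solid to the touch, lid does not come off. Origin: centre of its underside; z up. Starts on the balance pan.
- bottle: Closed amber glass bottle with a blank paper label and a black screw cap, 85 mm high in all; straight round body 42 mm diameter up to at least 45 mm above its foot, narrower neck and cap above; about 110 g. Origin: centre of its underside; z up. Starts on the light base.
- weight: Bare steel 200 g check weight: round body 30 mm diameter and 36 mm high, a waist above it and a round knob 22 mm diameter on top; 58 mm high in all. Origin: centre of its underside; z up. Starts on the stirrer.
- balance: Fixed bench balance: grey housing 190 x 130 mm, 31 mm high, black panel with display and keys at its front, lower than the pan; round steel pan 92 mm diameter, flat, its top 46 mm above the bench. Origin: on the bench surface under the middle of the pan; z up, the front panel on the -x side (housing from 121 mm in front of the pan's middle to 69 mm behind it). Nothing on it stands higher than the pan. The pan does not move.
- stirrer: Fixed small magnetic stirrer, switched off (it does not attract anything): white housing 145 x 118 mm with a flat square white ceramic plate 106 x 106 mm, top 47 mm above the bench; knob and switch on its front face. Origin: on the bench surface under the middle of the plate; z up, front to -x (knob to 99 mm in front of the middle). Nothing on it stands higher than the plate.
- light_base: Fixed round light base for transmitted-light viewing: black housing 104 mm diameter with a flat glowing white disc 80 mm diameter, the top of the disc 26 mm above the bench. Origin: on the bench surface under the middle of the disc; z up. A small dimmer knob sticks out to 60 mm from the middle on its -x side and a plug to 65 mm on its +x side. Nothing on it stands higher than the disc.
- tray: Fixed shallow stainless steel tray, 150 x 120 mm, empty at the start: the free spot. Its flat floor is 3 mm above the bench, its rim 10 mm above the bench. Origin: on the bench surface under the middle of the tray; z up, the 150 mm along x.
- slide_box: Loose closed grey slide box, 85 x 150 x 34 mm, about 450 g, beyond the equipment. To be left alone. Origin: centre of its underside; the 150 mm along its y.
- forceps: Loose fine steel forceps lying flat on the bench, 123 mm long, about 25 mm wide and 8 mm high, beyond the equipment. To be left alone. Origin: on the bench under its middle; its length along its x, tips to +x.

How it is judged:
At the end, for the whole second after the job is handed in: The leaf dish stands on the light base, the amber bottle on the stirrer plate and the check weight on the balance pan, each upright (within about 6 degrees), resting on the platform, its centre within 15 mm of the platform's middle, released and at rest (horizontal distance between dish and light_base below 0.015 m and z of dish in the frame of light_base between 0.022 and 0.031 m and angle between each of dish, bottle, weight's own z axis and vertical below 0.1 rad and linear speed of each of dish, bottle, weight below 0.02 m/s and angular speed of each of dish, bottle, weight below 0.2 rad/s and contact force between the fingers and dish below 0.05 N and horizontal distance between bottle and stirrer below 0.015 m and z of bottle in the frame of stirrer between 0.043 and 0.052 m and contact force between the fingers and bottle below 0.05 N and horizontal distance between weight and balance below 0.015 m and z of weight in the frame of balance between 0.042 and 0.051 m and contact force between the fingers and weight below 0.05 N); the robot touches nothing.
It fails at once if the dish, bottle or weight is tipped by more than about 40 degrees (angle between any of dish, bottle, weight's own z axis and vertical above 0.7 rad).
It fails at once if the dish, bottle or weight is dropped (falls free by more than about 3 cm) ((linear speed of dish above 0.8 m/s and contact force between the fingers and dish below 0.02 N) or (linear speed of bottle above 0.8 m/s and contact force between the fingers and bottle below 0.02 N) or (linear speed of weight above 0.8 m/s and contact force between the fingers and weight below 0.02 N)).
It fails at once if the slide box or the forceps is pushed more than 2 cm out of its place (distance of any of slide_box, forceps from where it was at the start of the episode above 0.02 m).
It also fails if it takes over 112 s, if anything falls off the work surface, if the arm or the gripper's body presses on something with over 40 N, if the wrist force passes 120 N, or if a joint passes its speed limit or range.

## Working session

There is one attempt and no reset: what is moved stays moved. The work goes in short steps, Python scripts to look and compute and a shell command to move; the robot and the scene stay as the last step left them, time stands still between calls to the robot, and variables do not carry over. Pictures are saved under pics/ and viewed, about 12 in all and at most 16, crops included, and the job is handed in when it is done.

```bash
mkdir -p pics; cat > h.py <<'E'
import numpy as np, cv2
from bench import ctrl
def shot(n,f=None):
    c=ctrl.read_camera(n)
    if f: cv2.imwrite('pics/'+f,c['pixels'][:,:,::-1])
    return c
def ray(c,uv,z):
    p=cv2.undistortPoints(np.array([[uv]],float),np.array(c['mtx']),np.array(c['dist_coeffs']))[0,0]
    T=np.array(c['pose']);d=T[:3,:3]@[p[0],p[1],1];o=T[:3,3]
    return o+d*(z-o[2])/d[2]
E
python3 - <<'E'
from h import *
np.set_printoptions(precision=4,suppress=True)
a=shot('top','t0.png');b=shot('side','s0.png')
print(a['pose'],b['pose'],a['mtx'],a['dist_coeffs']);s=ctrl.sense();print(s['t'],s['eef_pos'],s['orientation'],s['width'],s['force'])
E
```

```text
[[-0.0029 -0.985   0.1725  0.4224]
 [-0.9996  0.0075  0.026  -0.0221]
 [-0.0269 -0.1724 -0.9847  1.163 ]
 [ 0.      0.      0.      1.    ]] [[ 0.7036 -0.4439  0.5549  0.0571]
 [-0.7103 -0.4625  0.5306 -0.5124]
 [ 0.0211 -0.7675 -0.6407  0.6729]
 [ 0.      0.      0.      1.    ]] [[466.7936   0.     256.8136]
 [  0.     466.7936 196.3911]
 [  0.       0.       1.    ]] [-0.1651  0.      0.      0.      0.    ]
0.1 [0.2592 0.5682 0.226 ] [[ 0.4149  0.9099 -0.0004]
 [ 0.9099 -0.4149 -0.0013]
 [-0.0014  0.0002 -1.    ]] 0.996480777604133 [ 0.3604 -0.3057  0.3623]
```

View pics/t0.png

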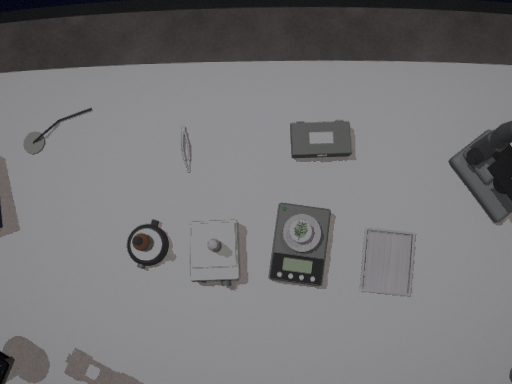

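View pics/s0.png

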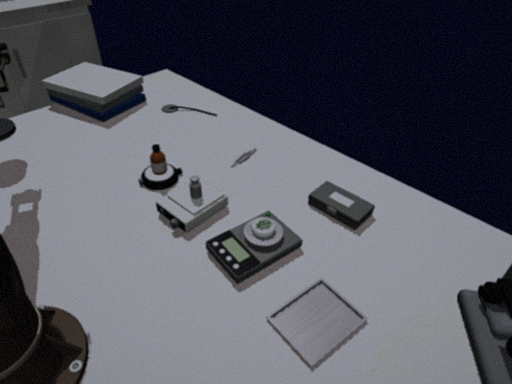

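Top view (+x up, +y left): bottle on the light base at about (145,243), weight on the stirrer at (214,246), dish on the pan at (301,232), tray at (388,262). The forceps at (186,150) and slide box at (320,140) lie beyond. Next, enlarged crops to read accurate pixels.

```bash
python3 - <<'E'
import cv2,numpy as np
a=cv2.imread('pics/t0.png');b=cv2.imread('pics/s0.png')
def cr(im,x0,y0,w,h,k,ox=20):
    o=cv2.resize(im[y0:y0+h,x0:x0+w],None,fx=k,fy=k,interpolation=cv2.INTER_CUBIC)
    o=cv2.convertScaleAbs(o,alpha=1.3)
    for x in range((x0+9)//10*10,x0+w,10):
        cv2.line(o,((x-x0)*k+k//2,0),((x-x0)*k+k//2,6 if x%50 else 16),(0,0,255),1)
        if x%20==0: cv2.putText(o,str(x),((x-x0)*k-8,26),0,.35,(0,0,255),1)
    for y in range((y0+9)//10*10,y0+h,10):
        cv2.line(o,(0,(y-y0)*k+k//2),(6,(y-y0)*k+k//2),(0,0,255),1);cv2.putText(o,str(y),(8,(y-y0)*k+6),0,.35,(0,0,255),1)
    return o
c=np.vstack([cr(a,115,195,132,98,6)[:290*2],])
cv2.imwrite('pics/c1.png',c);cv2.imwrite('pics/c2.png',cr(a,260,195,160,110,5))
E
```

```text
(no output)
```

View pics/c1.png

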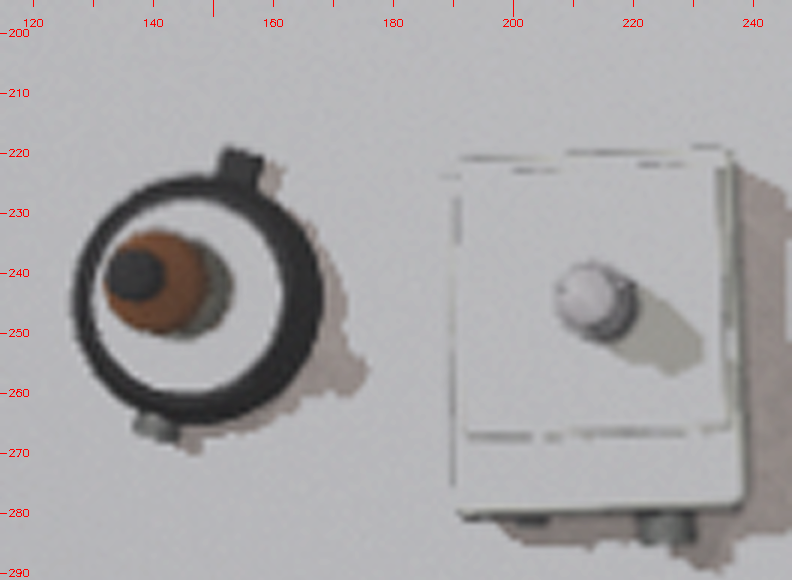

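View pics/c2.png

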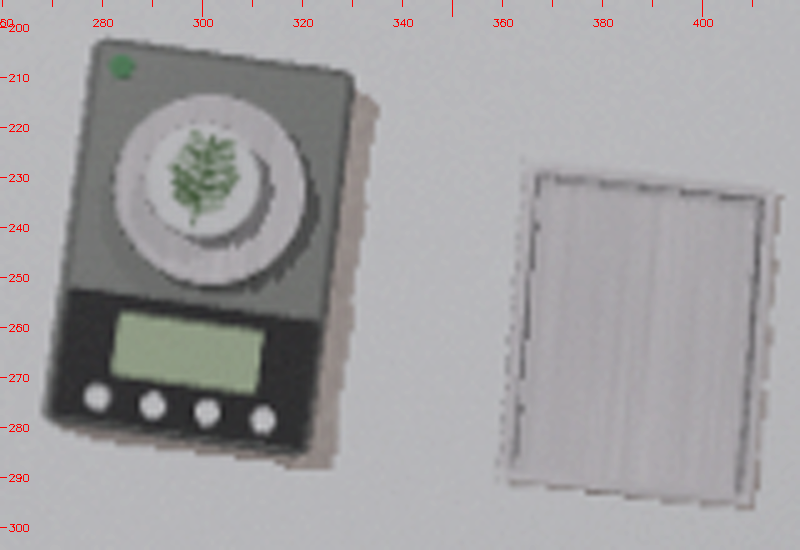

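The crops show: disc centre about (145.8,243), bottle cap (137,240), plate centre (213,244), weight knob (212.5,243), pan centre (301.3,232.3), dish lid (300.1,230.3), tray centre (387.5,262.3). I'll cast those and check items against the side view.

```bash
python3 - <<'E'
from h import *
np.set_printoptions(precision=4,suppress=True)
c=shot('top');p=c['pixels'];hsv=cv2.cvtColor(p,cv2.COLOR_RGB2HSV)
for n,uv,z in [('disc',(145.8,243.3),.026),('cap',(137,240.3),.111),('plate',(213.2,244.2),.047),('knob',(212.5,242.8),.100),('pan',(301.3,232.3),.046),('dish',(300.1,230.3),.061),('tray',(387.5,262.3),.01),('forceps',(186,150),.0),('slide',(320,140),.034)]:
    print(n,ray(c,uv,z))
def stat(n,m,box,z):
    x0,y0,x1,y1=box
    mm=np.zeros(m.shape,np.uint8);mm[y0:y1,x0:x1]=m[y0:y1,x0:x1]
    cs=cv2.findContours(mm,0,2)[0]; k=max(cs,key=cv2.contourArea); h=cv2.convexHull(k)
    e=cv2.minEnclosingCircle(h);print(n,e,ray(c,e[0],z))
w=(p.min(2)>205).astype(np.uint8)
stat('disc',w,(125,220,172,268),.026); stat('dishlid',w,(285,212,320,250),.061)
stat('cap',((p.max(2)<75)).astype(np.uint8),(131,234,143,248),.111)
br=((p[:,:,0].astype(int)-p[:,:,2]>35)).astype(np.uint8)
stat('body',br,(128,228,160,262),.075)
# side rays on the same points
b=shot('side')
for uv in [(156,147),(263,228),(195,179)]:
    print(uv,[ray(b,uv,z) for z in (.061,.100,.111)])
E
python3 - <<'E'
import cv2
b=cv2.imread('pics/s0.png');cv2.imwrite('pics/c3.png',cv2.resize(b[135:290,130:310],None,fx=4,fy=4,interpolation=2))
E
```

```text
disc [0.5059 0.2831 0.026 ]
cap [0.5065 0.2812 0.111 ]
plate [0.5023 0.1124 0.047 ]
knob [0.5017 0.1077 0.1   ]
pan [ 0.5299 -0.099   0.046 ]
dish [ 0.5333 -0.0952  0.061 ]
tray [ 0.4567 -0.314   0.01  ]
forceps [0.7501 0.1925 0.    ]
slide [ 0.763  -0.1515  0.034 ]Traceback (most recent call last):
  File "<stdin>", line 12, in <module>
  File "<stdin>", line 9, in stat
ValueError: max() iterable argument is empty
```

View pics/c3.png

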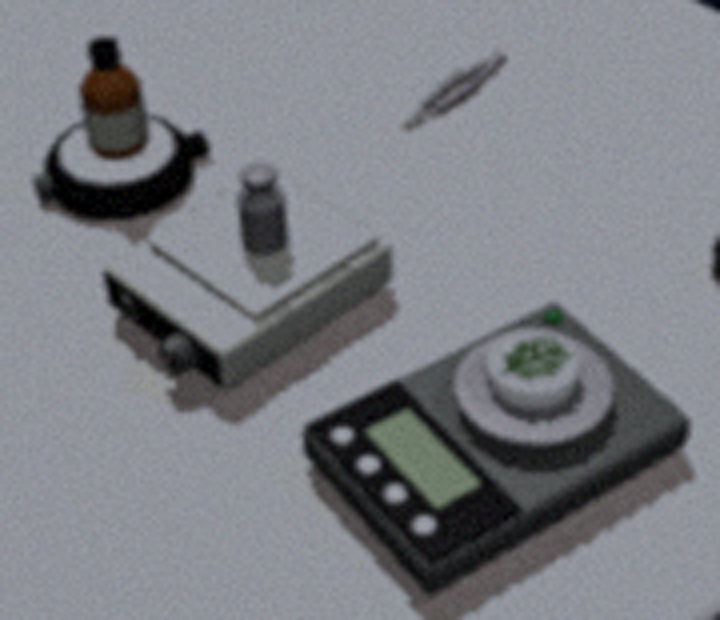

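Everything stands upright and agrees with the description. Plan: weight → tray, bottle → stirrer, dish → light base, weight → balance, with the jaws along world x. First I rotate by 65.5° and travel to the stirrer.

```bash
python3 -m creep '[[-1,0,0,0,0,0,0.993],[-1,0,0,0,0,0,0.993],[-1,0,0,0,0,0,0.993],[-1,0,0,0,0,0,0.993],[-1,0,0,0,0,0,0.993],[-1,0,0,0,0,0,0.993],[-1,0,0,0,0,0,0.993],[-1,0,0,0,0,0,0.993],[-1,0,0,0,0,0,0.993],[-1,0,0,0,0,0,0.993],[-1,0,0,0,0,0,0.993],[-1,0,0,0,0,0,0]]' 15
python3 -m creep '[[-1,0.5,0.9,0,0,0,0],[-1,0.5,0.9,0,0,0,0],[-1,0.5,0.9,0,0,0,0],[-1,0.5,0.9,0,0,0,0],[-1,0.5,0.9,0,0,0,0],[-1,0.5,0.9,0,0,0,0],[-1,0.5,0.9,0,0,0,0],[-1,0.5,0.9,0,0,0,0],[-1,0.5,0.9,0,0,0,0],[-1,0.5,0.9,0,0,0,0],[-1,0.5,0.9,0,0,0,0],[-1,0.5,0.9,0,0,0,0],[-1,0.5,0.9,0,0,0,0],[-1,0.5,0.9,0,0,0,0],[-1,0.5,0.9,0,0,0,0],[-1,0.5,0.9,0,0,0,0],[-1,0,0,0,0,0,0],[-1,0,0,0,0,0,0]]'
python3 -c "
from h import *
s=ctrl.sense();print(s['orientation'],s['q'])
b=shot('side')
for uv,z in [((156,146.3),.111),((194.8,178),.105),((138/1+129.5*1-5,0),.1)]: print(ray(b,uv,z))
t=shot('top','t1.png')"
```

```text
t: 1.15
eef_pos: [0.2591, 0.5686, 0.2264]
orientation: [[1.0, -0.006, -0.0], [-0.006, -1.0, -0.001], [-0.0, 0.001, -1.0]]
force: [-0.6, -0.3, -0.1]
width: 1.004
t: 2.65
eef_pos: [0.4995, 0.1345, 0.2267]
orientation: [[1.0, -0.002, 0.0], [-0.002, -1.0, -0.001], [0.0, 0.001, -1.0]]
force: [-0.3, 0.3, 0.1]
width: 1.0
[[ 9.99998291e-01 -1.83650208e-03  2.12093140e-04]
 [-1.83638073e-03 -9.99998151e-01 -5.70943386e-04]
 [ 2.13141287e-04  5.70552927e-04 -9.99999815e-01]] [-0.74682021  0.26796993  0.47954806  1.86211373 -0.14102307  1.04482751
 -0.21268035]
[0.50439224 0.27880482 0.111     ]
[0.49572831 0.10290935 0.105     ]
[1.91920311 1.2265554  0.1       ]
```

```bash
python3 -m creep '[[-1,0,0.5,0.5,0,0,0],[-1,0,0.45,0.9,0,0,0],[-1,0,0,0.9,0,0,0],[-1,0,0,0.9,0,0,0],[-1,0,0,0.9,0,0,0],[-1,0,0,0.8,0,0,0],[-1,0,0,0.5,0,0,0],[-1,0,0,0.25,0,0,0],[-1,0,0,0,0,0,0],[-1,0,0,0,0,0,0]]'
python3 - <<'E'
from h import *
a=shot('top')['pixels'];b=shot('side')['pixels']
f=lambda i:cv2.resize(i,None,fx=4,fy=4,interpolation=2)
cv2.imwrite('pics/g1.png',np.hstack([f(a[190:290,165:265]),f(b[130:230,145:245])])[:,:,::-1])
E
```

```text
t: 3.58
eef_pos: [0.4989, 0.1088, 0.0575]
orientation: [[1.0, 0.001, -0.0], [0.001, -1.0, 0.0], [-0.0, -0.0, -1.0]]
force: [0.2, 0.4, 0.4]
width: 1.003
```

View pics/g1.png

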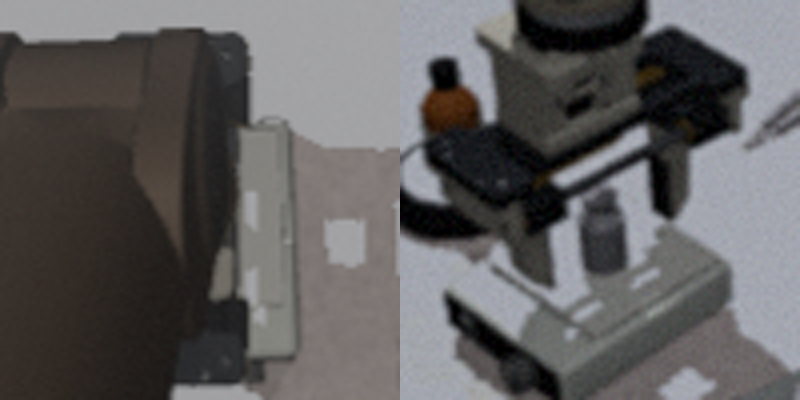

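In the side view the fingers straddle the weight (at (605,250), midway between the finger tips). I close on it with 25 N.

```bash
python3 -m creep '[[1,0,0,0,0,0,0],[1,0,0,0,0,0,0],[1,0,0,0,0,0,0],[1,0,0,0,0,0,0],[1,0,0,0,0,0,0],[1,0,0,0,0,0,0],[1,0,0,0,0,0,0],[1,0,0,0,0,0,0],[1,0,0,0,0,0,0],[1,0,0,0,0,0,0],[1,0,0,0,0,0,0],[1,0,0,0,0,0,0]]' 25
python3 -m creep '[[1,0,0,-0.2,0,0,0],[1,0,0,-0.4,0,0,0],[1,0,0,-0.7,0,0,0],[1,0,0,-0.9,0,0,0],[1,0,0,-0.8,0,0,0],[1,0,0,0,0,0,0],[1,0,0,0,0,0,0]]'
```

```text
t: 4.68
eef_pos: [0.4988, 0.1079, 0.0572]
orientation: [[1.0, -0.001, -0.0], [-0.001, -1.0, -0.0], [-0.0, 0.0, -1.0]]
force: [-0.6, -0.5, -1.1]
width: 0.318
t: 5.27
eef_pos: [0.4996, 0.1083, 0.1484]
orientation: [[1.0, -0.001, 0.002], [-0.001, -1.0, 0.001], [0.002, -0.001, -1.0]]
force: [-0.5, -0.1, -1.7]
width: 0.317
```

```bash
python3 -m creep '[[1,0,0.3,0,0,0,0],[1,-0.1,0.6,0,0,0,0],[1,-0.1,0.9,0,0,0,0],[1,-0.1,0.9,0,0,0,0],[1,-0.1,0.9,0,0,0,0],[1,-0.1,0.9,0,0,0,0],[1,-0.1,0.9,0,0,0,0],[1,-0.1,0.9,0,0,0,0],[1,-0.1,0.9,0,0,0,0],[1,-0.1,0.9,0,0,0,0],[1,-0.1,0.9,0,0,0,0],[1,-0.1,0.9,0,0,0,0],[1,-0.1,0.9,0,0,0,0],[1,-0.1,0.9,0,0,0,0],[1,-0.1,0.9,0,0,0,0],[1,0,0.9,0,0,0,0],[1,0,0.5,0,0,0,0],[1,0,0.1,0,0,0,0],[1,0,0,0,0,0,0],[1,0,0,0,0,0,0]]'
python3 -m creep '[[1,0,0,0.5,0,0,0],[1,0,0,0.8,0,0,0],[1,0,0,0.8,0,0,0],[1,0,0,0.7,0,0,0],[1,0,0,0.5,0,0,0],[1,0,0,0.3,0,0,0],[1,0,0,0.2,0,0,0],[1,0,0,0.1,0,0,0],[1,0,0,0.1,0,0,0],[1,0,0,0,0,0,0],[1,0,0,0,0,0,0]]'
```

```text
t: 6.93
eef_pos: [0.4557, -0.3142, 0.1461]
orientation: [[1.0, -0.001, -0.002], [-0.001, -1.0, 0.001], [-0.002, -0.001, -1.0]]
force: [-0.1, -0.1, -2.4]
width: 0.321
t: 7.85
eef_pos: [0.4569, -0.3151, 0.0278]
orientation: [[1.0, -0.001, 0.001], [-0.001, -1.0, -0.0], [0.001, 0.0, -1.0]]
force: [-0.5, 0.5, -2.0]
width: 0.317
```

```bash
python3 -m creep '[[1,0,0,0.15,0,0,0],[1,0,0,0.1,0,0,0],[1,0,0,0.1,0,0,0],[1,0,0,0.05,0,0,0],[1,0,0,0.05,0,0,0],[1,0,0,0.02,0,0,0],[1,0,0,0,0,0,0],[1,0,0,0,0,0,0]]'
```

```text
t: 8.52
eef_pos: [0.4563, -0.315, 0.0132]
orientation: [[1.0, -0.001, -0.0], [-0.001, -1.0, 0.0], [-0.0, -0.0, -1.0]]
force: [-1.3, 1.2, 1.0]
width: 0.316
```

Contact is felt (force turned to +1 N). I release, lift and travel to the bottle.

```bash
python3 -m creep '[[0,0,0,0,0,0,0],[0,0,0,0,0,0,0],[0,0,0,0,0,0,0],[0,0,0,0,0,0,0],[0,0,0,0,0,0,0],[0,0,0,-0.2,0,0,0],[0,0,0,-0.6,0,0,0],[-1,0,0,-0.9,0,0,0],[-1,0,0,-0.9,0,0,0],[-1,0,0,-0.9,0,0,0],[-1,0,0,-0.9,0,0,0],[-1,0,0,-0.9,0,0,0],[-1,0,0,0,0,0,0]]'
python3 -m creep '[[-1,0,-0.5,0,0,0,0],[-1,0.1,-1,0,0,0,0],[-1,0.1,-1,0,0,0,0],[-1,0.1,-1,0,0,0,0],[-1,0.1,-1,0,0,0,0],[-1,0.1,-1,0,0,0,0],[-1,0.1,-1,0,0,0,0],[-1,0.1,-1,0,0,0,0],[-1,0.1,-1,0,0,0,0],[-1,0.1,-1,0,0,0,0],[-1,0.1,-1,0,0,0,0],[-1,0.1,-1,0,0,0,0],[-1,0.1,-1,0,0,0,0],[-1,0.1,-1,0,0,0,0],[-1,0.1,-1,0,0,0,0],[-1,0.1,-1,0,0,0,0],[-1,0.1,-1,0,0,0,0],[-1,0,-1,0,0,0,0],[-1,0,-1,0,0,0,0],[-1,0,-1,0,0,0,0]]'
python3 -m creep '[[-1,0,-0.3,0,0,0,0],[-1,0,0,0,0,0,0],[-1,0,0,0,0,0,0]]'
```

```text
t: 9.6
eef_pos: [0.4585, -0.317, 0.1775]
orientation: [[1.0, -0.002, 0.007], [-0.002, -1.0, -0.003], [0.007, 0.003, -1.0]]
force: [0.4, -0.6, 0.2]
width: 0.886
t: 11.27
eef_pos: [0.5048, 0.2713, 0.1722]
orientation: [[1.0, -0.001, -0.0], [-0.001, -1.0, 0.0], [-0.0, -0.0, -1.0]]
force: [0.7, -0.7, 0.2]
width: 1.002
t: 11.52
eef_pos: [0.5049, 0.2784, 0.172]
orientation: [[1.0, -0.0, -0.0], [-0.0, -1.0, -0.001], [-0.0, 0.001, -1.0]]
force: [-0.3, -0.2, -0.2]
width: 1.001
```

```bash
python3 - <<'E'
from h import *
a=shot('top')['pixels'];b=shot('side')['pixels']
f=lambda i,k:cv2.resize(i,None,fx=k,fy=k,interpolation=2)
cv2.imwrite('pics/g2.png',np.hstack([f(a[200:310,330:430],4),f(b[80:190,100:200],4)])[:,:,::-1])
E
```

```text
(no output)
```

View pics/g2.png

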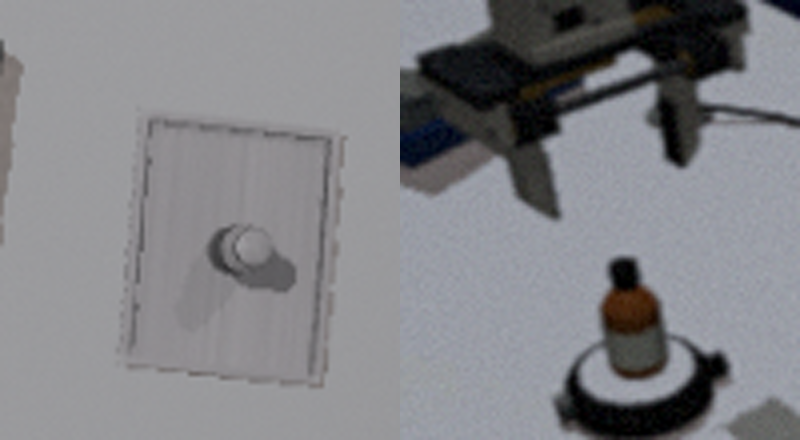

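The weight stands upright in the tray (knob at crop (253,245)); the bottle sits between the open fingers. I descend and grip it.

```bash
python3 -m creep '[[-1,0,0,0.4,0,0,0],[-1,0,0,0.7,0,0,0],[-1,0,0,0.8,0,0,0],[-1,0,0,0.8,0,0,0],[-1,0,0,0.6,0,0,0],[-1,0,0,0.4,0,0,0],[-1,0,0,0.25,0,0,0],[-1,0,0,0.1,0,0,0],[-1,0,0,0,0,0,0],[-1,0,0,0,0,0,0]]'
python3 -m creep '[[1,0,0,0,0,0,0],[1,0,0,0,0,0,0],[1,0,0,0,0,0,0],[1,0,0,0,0,0,0],[1,0,0,0,0,0,0],[1,0,0,0,0,0,0],[1,0,0,0,0,0,0],[1,0,0,0,0,0,0],[1,0,0,0,0,0,0],[1,0,0,0,0,0,0]]' 20
python3 -c "
from h import *
t=shot('top');print(ray(t,(392.8,260.8),.061))"
```

```text
t: 12.45
eef_pos: [0.5057, 0.2789, 0.0515]
orientation: [[1.0, -0.001, 0.001], [-0.001, -1.0, 0.001], [0.001, -0.001, -1.0]]
force: [0.0, -0.4, -0.0]
width: 1.001
t: 13.28
eef_pos: [0.5051, 0.2789, 0.0506]
orientation: [[1.0, -0.001, 0.0], [-0.001, -1.0, 0.0], [0.0, -0.0, -1.0]]
force: [-0.4, -0.4, 0.7]
width: 0.45
[ 0.45851782 -0.31402987  0.061     ]
```

```bash
python3 -m creep '[[1,0,0,-0.15,0,0,0],[1,0,0,-0.35,0,0,0],[1,0,0,-0.6,0,0,0],[1,0,0,-0.6,0,0,0],[1,0,0,-0.2,0,0,0],[1,0,0,0,0,0,0],[1,0,0.3,0,0,0,0],[1,0,0.6,0,0,0,0],[1,0,0.8,0,0,0,0],[1,-0.1,0.9,0,0,0,0],[1,0,0.9,0,0,0,0],[1,0,0.8,0,0,0,0],[1,0,0.6,0,0,0,0],[1,0,0.4,0,0,0,0],[1,0,0.2,0,0,0,0],[1,0,0.1,0,0,0,0],[1,0,0,0,0,0,0],[1,0,0,0,0,0,0]]'
```

```text
t: 14.83
eef_pos: [0.5018, 0.112, 0.1074]
orientation: [[1.0, 0.0, -0.0], [0.0, -1.0, 0.0], [-0.0, -0.0, -1.0]]
force: [-0.1, 0.5, -0.9]
width: 0.454
```

```bash
python3 -m creep '[[1,0,0,0.2,0,0,0],[1,0,0,0.3,0,0,0],[1,0,0,0.25,0,0,0],[1,0,0,0.15,0,0,0],[1,0,0,0.1,0,0,0],[1,0,0,0.06,0,0,0],[1,0,0,0.05,0,0,0],[1,0,0,0.04,0,0,0],[1,0,0,0.02,0,0,0],[1,0,0,0,0,0,0],[1,0,0,0,0,0,0]]'
```

```text
t: 15.75
eef_pos: [0.502, 0.111, 0.0727]
orientation: [[1.0, -0.001, 0.0], [-0.001, -1.0, 0.0], [0.0, -0.0, -1.0]]
force: [0.3, 0.1, -1.8]
width: 0.449
```

```bash
python3 -m creep '[[1,0,0,0.03,0,0,0],[1,0,0,0.02,0,0,0],[1,0,0,0,0,0,0],[1,0,0,0,0,0,0]]'
python3 -c "
from h import *
b=shot('side')['pixels'];cv2.imwrite('pics/g3.png',cv2.resize(b[130:230,140:250],None,fx=5,fy=5,interpolation=2)[:,:,::-1])"
```

```text
t: 16.08
eef_pos: [0.5021, 0.111, 0.0715]
orientation: [[1.0, -0.001, 0.001], [-0.001, -1.0, 0.001], [0.001, -0.001, -1.0]]
force: [-1.0, -0.7, 5.8]
width: 0.453
```

View pics/g3.png

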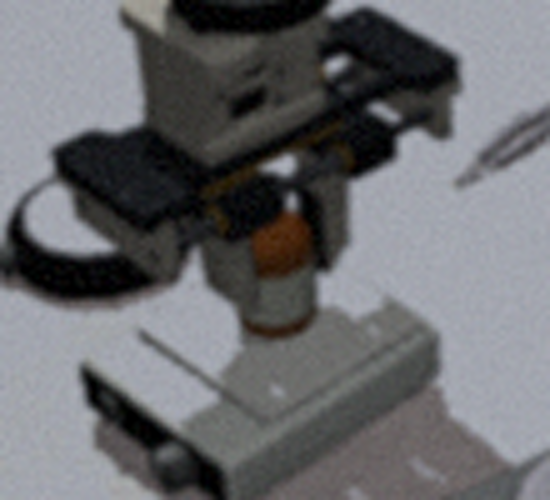

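The bottle stands on the plate and the contact force is felt (5.8 N). I release it, rise and go over to the dish.

```bash
python3 -m creep '[[-0.3,0,0,0,0,0,0],[-0.3,0,0,0,0,0,0],[-0.3,0,0,0,0,0,0],[-0.3,0,0,0,0,0,0],[-0.3,0,0,0,0,0,0],[-0.3,0,0,-0.3,0,0,0],[-0.3,0,0,-0.7,0,0,0],[-1,0,0,-0.8,0,0,0],[-1,0,0,-0.8,0,0,0],[-1,0,0,-0.4,0,0,0],[-1,0,0,0,0,0,0]]'
python3 -m creep '[[-1,0.1,0.6,0,0,0,0],[-1,0.2,1,0,0,0,0],[-1,0.2,1,0,0,0,0],[-1,0.2,1,0,0,0,0],[-1,0.2,1,0,0,0,0],[-1,0.1,1,0,0,0,0],[-1,0,0.9,0,0,0,0],[-1,0,0.4,0.3,0,0,0],[-1,0,0,0.6,0,0,0],[-1,0,0,0.8,0,0,0],[-1,0,0,0.7,0,0,0],[-1,0,0,0.4,0,0,0],[-1,0,0,0.2,0,0,0],[-1,0,0,0,0,0,0],[-1,0,0,0,0,0,0]]'
```

```text
t: 17.05
eef_pos: [0.5037, 0.1113, 0.1644]
orientation: [[1.0, -0.001, 0.005], [-0.001, -1.0, 0.002], [0.005, -0.002, -1.0]]
force: [0.9, 0.4, 0.4]
width: 0.891
t: 18.3
eef_pos: [0.5317, -0.0962, 0.0712]
orientation: [[1.0, -0.001, -0.0], [-0.001, -1.0, -0.0], [-0.0, 0.0, -1.0]]
force: [0.2, 0.1, 0.6]
width: 1.002
```

```bash
python3 -m creep '[[-1,0,0,0.3,0,0,0],[-1,0,0,0.25,0,0,0],[-1,0,0,0.12,0,0,0],[-1,0,0,0.06,0,0,0],[-1,0,0,0,0,0,0],[-1,0,0,0,0,0,0]]'
python3 -c "
from h import *
b=shot('side')['pixels'];cv2.imwrite('pics/g4.png',cv2.resize(b[170:290,195:315],None,fx=5,fy=5,interpolation=2)[:,:,::-1])"
```

```text
t: 18.8
eef_pos: [0.5317, -0.0961, 0.0492]
orientation: [[1.0, -0.001, -0.0], [-0.001, -1.0, 0.0], [-0.0, -0.0, -1.0]]
force: [-0.0, -0.9, -0.1]
width: 0.998
```

View pics/g4.png

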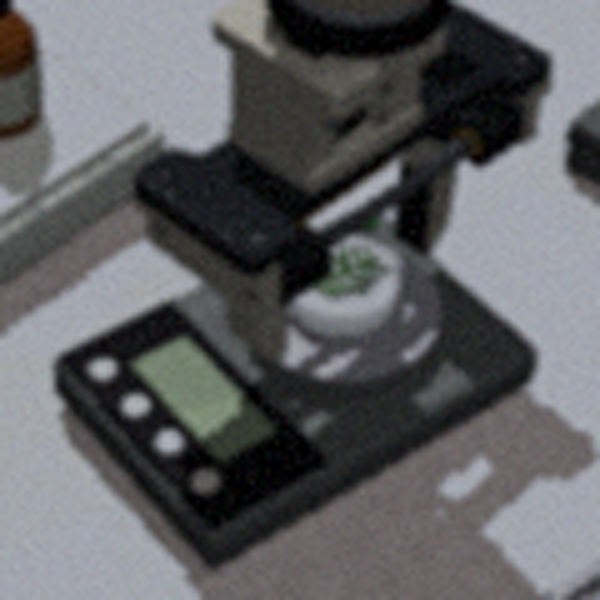

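The fingers straddle the dish (centre about (345,295) in the crop), so I grip gently.

```bash
python3 -m creep '[[1,0,0,0,0,0,0],[1,0,0,0,0,0,0],[1,0,0,0,0,0,0],[1,0,0,0,0,0,0],[1,0,0,0,0,0,0],[1,0,0,0,0,0,0],[1,0,0,0,0,0,0],[1,0,0,0,0,0,0]]' 12
python3 -m creep '[[1,0,0,-0.15,0,0,0],[1,0,0,-0.35,0,0,0],[1,0,0,-0.7,0,0,0],[1,0,0,-0.9,0,0,0],[1,0,0,-0.9,0,0,0],[1,0,0,-0.9,0,0,0],[1,0,0,-0.5,0,0,0],[1,0,0,-0.2,0,0,0],[1,0,0,0,0,0,0],[1,0,0,0,0,0,0]]'
```

```text
t: 19.52
eef_pos: [0.5317, -0.0961, 0.0492]
orientation: [[1.0, -0.001, 0.0], [-0.001, -1.0, 0.0], [0.0, -0.0, -1.0]]
force: [-0.2, -0.6, 1.0]
width: 0.594
t: 20.35
eef_pos: [0.5314, -0.0959, 0.1869]
orientation: [[1.0, -0.001, -0.0], [-0.001, -1.0, 0.0], [-0.0, -0.0, -1.0]]
force: [-0.1, 0.3, -1.5]
width: 0.595
```

```bash
python3 -m creep '[[1,0,-0.3,0,0,0,0],[1,0,-0.6,0,0,0,0],[1,-0.1,-0.9,0,0,0,0],[1,-0.1,-0.9,0,0,0,0],[1,-0.1,-0.9,0,0,0,0],[1,-0.1,-0.9,0,0,0,0],[1,-0.1,-0.9,0,0,0,0],[1,-0.1,-0.9,0,0,0,0],[1,-0.1,-0.9,0,0,0,0],[1,-0.1,-0.9,0,0,0,0],[1,-0.1,-0.9,0,0,0,0],[1,0,-0.9,0,0,0,0],[1,0,-0.9,0,0,0,0],[1,0,-0.9,0,0,0,0],[1,0,-0.55,0,0,0,0],[1,0,-0.25,0,0,0,0],[1,0,0,0,0,0,0],[1,0,0,0,0,0,0]]'
python3 -m creep '[[1,0,0,0.4,0,0,0],[1,0,0,0.8,0,0,0],[1,0,0,0.9,0,0,0],[1,0,0,0.9,0,0,0],[1,0,0,0.7,0,0,0],[1,0,0,0.4,0,0,0],[1,0,0,0.3,0,0,0],[1,0,0,0.2,0,0,0],[1,0,0,0,0,0,0],[1,0,0,0,0,0,0]]'
```

```text
t: 21.85
eef_pos: [0.505, 0.2776, 0.1866]
orientation: [[1.0, -0.002, -0.001], [-0.002, -1.0, -0.002], [-0.001, 0.002, -1.0]]
force: [0.1, -0.4, -0.3]
width: 0.597
t: 22.68
eef_pos: [0.5056, 0.2788, 0.0498]
orientation: [[1.0, -0.001, 0.001], [-0.001, -1.0, 0.0], [0.001, -0.0, -1.0]]
force: [-0.7, 0.2, 0.6]
width: 0.597
```

```bash
python3 -m creep '[[1,0,-0.07,0.25,0,0,0],[1,0,0,0.2,0,0,0],[1,0,0,0.1,0,0,0],[1,0,0,0.06,0,0,0],[1,0,0,0.04,0,0,0],[1,0,0,0.02,0,0,0],[1,0,0,0,0,0,0],[1,0,0,0,0,0,0]]'
python3 -m creep '[[1,0,0,0.02,0,0,0],[1,0,0,0,0,0,0],[1,0,0,0,0,0,0]]'
```

```text
t: 23.35
eef_pos: [0.5052, 0.2811, 0.0292]
orientation: [[1.0, -0.001, 0.0], [-0.001, -1.0, 0.0], [0.0, -0.0, -1.0]]
force: [-0.8, 0.4, 1.1]
width: 0.595
t: 23.6
eef_pos: [0.5052, 0.2811, 0.0291]
orientation: [[1.0, -0.001, 0.0], [-0.001, -1.0, 0.0], [0.0, -0.0, -1.0]]
force: [-3.7, -1.4, 7.4]
width: 0.59
```

Contact is clear (7 N). I release, rise and return to the weight.

```bash
python3 -m creep '[[-0.8,0,0,0,0,0,0],[-0.8,0,0,0,0,0,0],[-0.8,0,0,0,0,0,0],[-0.8,0,0,0,0,0,0],[-0.8,0,0,0,0,0,0],[-0.8,0,0,-0.2,0,0,0],[-0.8,0,0,-0.6,0,0,0],[-0.8,0,0,-0.9,0,0,0],[-0.8,0,0,-0.9,0,0,0],[-0.8,0,0,-0.9,0,0,0],[-0.8,0,0,-0.9,0,0,0],[-0.8,0,0,-0.8,0,0,0],[-0.8,0,0,-0.2,0,0,0],[-0.8,0,0,0,0,0,0]]' 25
python3 -m creep '[[-1,0,0.5,0,0,0,0],[-1,-0.1,1,0,0,0,0],[-1,-0.1,1,0,0,0,0],[-1,-0.1,1,0,0,0,0],[-1,-0.1,1,0,0,0,0],[-1,-0.1,1,0,0,0,0],[-1,-0.1,1,0,0,0,0],[-1,-0.1,1,0,0,0,0],[-1,-0.1,1,0,0,0,0],[-1,-0.1,1,0,0,0,0],[-1,-0.1,1,0,0,0,0],[-1,-0.1,1,0,0,0,0],[-1,-0.1,1,0,0,0,0],[-1,-0.1,1,0,0,0,0],[-1,-0.1,1,0,0,0,0],[-1,-0.1,1,0,0,0,0],[-1,-0.1,1,0,0,0,0],[-1,0,1,0,0,0,0],[-1,0,1,0,0,0,0],[-1,0,0.9,0,0,0,0]]'
python3 -m creep '[[-1,0,0.5,0,0,0,0],[-1,0,0,0,0,0,0],[-1,0,0,0,0,0,0]]'
python3 -c "
from h import *
a=shot('top')['pixels'];b=shot('side')['pixels']
cv2.imwrite('pics/g5.png',np.hstack([cv2.resize(x,None,fx=4,fy=4,interpolation=2) for x in (a[200:290,120:230],b[130:220,130:220])])[:,:,::-1])"
```

```text
t: 24.77
eef_pos: [0.5061, 0.2816, 0.1928]
orientation: [[1.0, -0.001, 0.003], [-0.001, -1.0, 0.003], [0.003, -0.003, -1.0]]
force: [-0.1, 0.3, -0.5]
width: 0.902
t: 26.43
eef_pos: [0.4544, -0.3029, 0.1889]
orientation: [[1.0, -0.002, -0.003], [-0.002, -1.0, 0.001], [-0.003, -0.001, -1.0]]
force: [0.6, -0.0, 0.2]
width: 0.994
t: 26.68
eef_pos: [0.4546, -0.3166, 0.189]
orientation: [[1.0, -0.004, -0.003], [-0.004, -1.0, 0.001], [-0.003, -0.001, -1.0]]
force: [-0.2, -0.1, -0.1]
width: 1.001
```

View pics/g5.png

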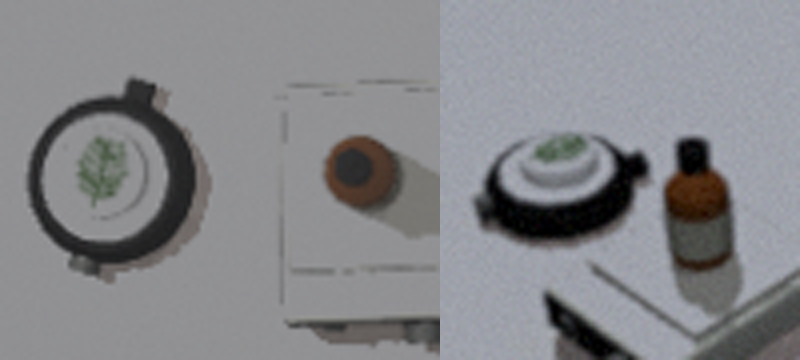

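The dish lies flat in the middle of the disc, with the leaf at (104,172) and the disc centre at about (103,178). The bottle stands upright on the plate. Now down to the weight.

```bash
python3 -m creep '[[-1,0.06,-0.05,0.4,0,0,0],[-1,0,0,0.8,0,0,0],[-1,0,0,0.9,0,0,0],[-1,0,0,0.9,0,0,0],[-1,0,0,0.9,0,0,0],[-1,0,0,0.8,0,0,0],[-1,0,0,0.5,0,0,0],[-1,0,0,0.3,0,0,0],[-1,0,0,0.2,0,0,0],[-1,0,0,0.1,0,0,0],[-1,0,0,0,0,0,0],[-1,0,0,0,0,0,0]]'
python3 -m creep '[[1,0,0,0,0,0,0],[1,0,0,0,0,0,0],[1,0,0,0,0,0,0],[1,0,0,0,0,0,0],[1,0,0,0,0,0,0],[1,0,0,0,0,0,0],[1,0,0,0,0,0,0],[1,0,0,0,0,0,0],[1,0,0,0,0,0,0],[1,0,0,0,0,0,0],[1,0,0,0,0,0,0],[1,0,0,0,0,0,0]]' 25
python3 -m creep '[[1,0,0,-0.2,0,0,0],[1,0,0,-0.5,0,0,0],[1,0,0,-0.8,0,0,0],[1,0,0,-0.9,0,0,0],[1,0,0,-0.8,0,0,0],[1,0,0,-0.3,0,0,0],[1,0,0,0,0,0,0],[1,0,0,0,0,0,0]]'
```

```text
t: 27.78
eef_pos: [0.4588, -0.3145, 0.0171]
orientation: [[1.0, -0.001, 0.001], [-0.001, -1.0, -0.0], [0.001, 0.0, -1.0]]
force: [-0.6, -0.9, -0.1]
width: 0.999
t: 28.78
eef_pos: [0.4581, -0.3144, 0.0164]
orientation: [[1.0, -0.001, -0.0], [-0.001, -1.0, 0.0], [-0.0, -0.0, -1.0]]
force: [-0.2, -0.2, 0.7]
width: 0.319
t: 29.45
eef_pos: [0.4584, -0.314, 0.1211]
orientation: [[1.0, -0.0, 0.0], [-0.0, -1.0, 0.0], [0.0, -0.0, -1.0]]
force: [-0.2, 0.2, -1.2]
width: 0.32
```

```bash
python3 -m creep '[[1,0.1,-0.3,0,0,0,0],[1,0.2,-0.5,0,0,0,0],[1,0.25,-0.8,0,0,0,0],[1,0.25,-0.9,0,0,0,0],[1,0.3,-0.9,0,0,0,0],[1,0.3,-0.9,0,0,0,0],[1,0.3,-0.9,0,0,0,0],[1,0.25,-0.8,0,0,0,0],[1,0.2,-0.6,0,0,0,0],[1,0.15,-0.4,0,0,0,0],[1,0.05,-0.2,0,0,0,0],[1,0,0,0,0,0,0],[1,0,0,0,0,0,0]]'
python3 -m creep '[[1,0,0,0.3,0,0,0],[1,0,0,0.5,0,0,0],[1,0,0,0.4,0,0,0],[1,0,0,0.3,0,0,0],[1,0,0,0.2,0,0,0],[1,0,0,0.1,0,0,0],[1,0,0,0.05,0,0,0],[1,0,0,0,0,0,0],[1,0,0,0,0,0,0]]'
```

```text
t: 30.53
eef_pos: [0.5284, -0.0993, 0.121]
orientation: [[1.0, -0.001, -0.001], [-0.001, -1.0, -0.001], [-0.001, 0.001, -1.0]]
force: [-0.3, 0.4, -2.9]
width: 0.317
t: 31.28
eef_pos: [0.5293, -0.0987, 0.0663]
orientation: [[1.0, -0.001, 0.001], [-0.001, -1.0, -0.0], [0.001, 0.0, -1.0]]
force: [0.2, -0.7, -2.8]
width: 0.317
```

```bash
python3 -m creep '[[1,0,0,0.08,0,0,0],[1,0,0,0.06,0,0,0],[1,0,0,0.04,0,0,0],[1,0,0,0.03,0,0,0],[1,0,0,0.02,0,0,0],[1,0,0,0,0,0,0],[1,0,0,0,0,0,0]]'
```

```text
t: 31.87
eef_pos: [0.529, -0.0984, 0.0593]
orientation: [[1.0, -0.001, 0.0], [-0.001, -1.0, 0.0], [0.0, -0.0, -1.0]]
force: [-2.8, 1.3, 4.3]
width: 0.32
```

Contact is felt (+4.3 N). I release, rise and back away for the final look.

```bash
python3 -m creep '[[0,0,0,0,0,0,0],[0,0,0,0,0,0,0],[0,0,0,0,0,0,0],[0,0,0,0,0,0,0],[0,0,0,0,0,0,0],[0,0,0,-0.2,0,0,0],[0,0,0,-0.6,0,0,0],[0,0,0,-0.9,0,0,0],[0,0,0,-0.9,0,0,0],[0,0,0,-0.9,0,0,0],[0,0,0,-0.9,0,0,0],[0,0,0,-0.5,0,0,0],[0,0,0,0,0,0,0]]'
python3 -m creep '[[-0.5,0,0.6,0,0,0,0],[-0.5,0,0.9,0,0,0,0],[-0.5,0,0.9,0,0,0,0],[-0.5,0,0.9,0,0,0,0],[-0.5,0,0.9,0,0,0,0],[-0.5,0,0.9,0,0,0,0],[-0.5,0,0.9,0,0,0,0],[-0.5,0,0.9,0,0,0,0],[-0.5,0,0.9,0,0,0,0],[-0.5,0,0.9,0,0,0,0],[-0.5,0,0.6,0,0,0,0],[-0.5,0,0,0,0,0,0],[-0.5,0,0,0,0,0,0]]'
python3 -c "
from h import *
a=shot('top')['pixels'];b=shot('side')['pixels']
r=lambda x:cv2.resize(x,(800,300),interpolation=2)
cv2.imwrite('pics/f.png',np.vstack([cv2.resize(a[195:295,125:335],(800,381),interpolation=2)])[:,:,::-1])
cv2.imwrite('pics/f2.png',cv2.resize(b[130:290,130:390],None,fx=3,fy=3,interpolation=2)[:,:,::-1])"
```

```text
t: 32.95
eef_pos: [0.5309, -0.0991, 0.2099]
orientation: [[1.0, -0.001, 0.006], [-0.001, -1.0, -0.0], [0.006, 0.0, -1.0]]
force: [0.7, -0.3, 0.5]
width: 0.502
t: 34.03
eef_pos: [0.5278, -0.3785, 0.2053]
orientation: [[1.0, -0.003, -0.001], [-0.003, -1.0, 0.0], [-0.001, -0.0, -1.0]]
force: [0.3, 0.5, -0.1]
width: 0.75
```

View pics/f.png

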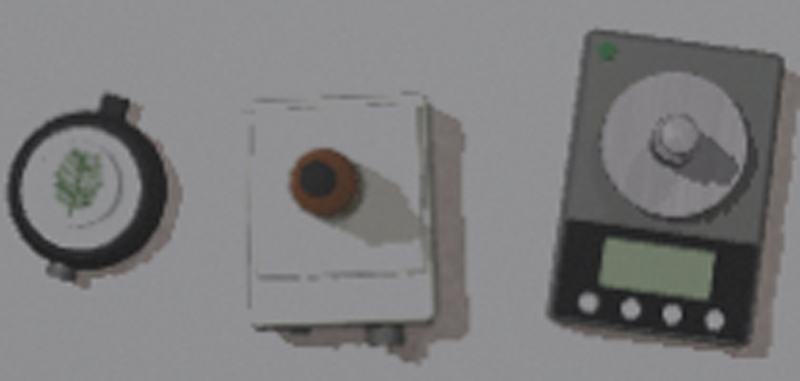

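View pics/f2.png

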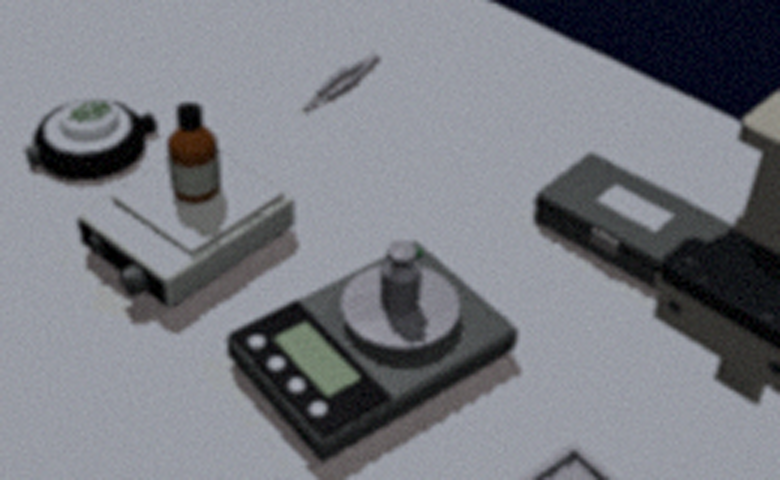

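All three stand upright and near the middle: cap (318,180), knob (680,134), leaf (78,182) in the top crop. I cast the cap and knob rays as a number check before handing in.

```bash
python3 -c "
from h import *
t=shot('top')
for n,uv,z,c in [('bottle',(208,241.7),.132,(.5023,.1124)),('weight',(303,229.7),.1,(.5299,-.099)),('dish',(78/3.81+124.5,182/3.81+194.5),.04,(.5059,.2831))]:
    print(n,ray(t,uv,z)[:2]-c)
b=ray(t,(208,241.7),.132)
print(ctrl.finish_job())"
```

```text
bottle [-0.00047787  0.00143865]
weight [ 0.00075981 -0.00025954]
dish [ 0.00150391 -0.00163034]
the job is handed in; nothing more can be done
None
```

The job is done and handed in at about 34 s of the 112 s allowed. I parked the check weight on the tray, then moved the bottle to the stirrer, the dish to the light base and the weight to the balance pan. Each item was set down until the wrist force showed contact, then released.

- **Position:** the last camera check put all three items within about 2.5 mm of their platform centres, against a limit of 15 mm. The camera calibration itself is only good to about 2 mm.
- **Upright and clear:** in the final pictures all three stand upright and the gripper is well away from them.
- **Slide box and forceps:** no move went near either, and both look untouched in the final side view. I did not measure their positions again.
- **Disagreement:** early on, the two camera views differed by up to about 6 mm on where the weight's knob was. Averaging them gave a good grasp, and no check failed.

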